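Set up a plug-in module on the bench tester

TASK

Set up the orange module on the bench tester: first bring the red selector lever back to its middle (neutral, black line) notch, then take the orange module out of the rack and, with the lever still in neutral, slide it upright, brass foot down, fully home into the tester's slot. Next throw the lever into the end notch marked by the green disc (even if that is where it stood at first) and then press the yellow start button all the way down and let it go. Leave the module plugged in and the lever in the green notch, and leave the white module, jar, carton and plug where they are.

Things in the scene. Friction and masses are not known exactly. Their poses are not given: they have to be found in the camera images.
- tester: White console, fixed to the table: 220 (x) x 290 (y) x 60 mm high. In its own frame it spans x -115..105, y -160..130; origin on the table; its -x side faces the robot at yaw 0. On its deck (z = 60): the module slot at (0, 80), the start button at (-82, 80), the lever's pivot at (60, -65).
- selector (a joint): Angle of the selector lever about its upright pivot, rad: 0 = the end notch on the tester's -y side; 0.5 = middle (neutral) notch, where the arm points along the tester's -x; 1.0 = the end notch on its +y side; stops at -0.12 and 1.12. A detent draws it into the nearest of these three notches; getting out of a notch takes about 5 N at the knob.
- lever_pivot (a point): Point on the lever's upright turning axis, at deck height (60 mm above the table). Its axes are the tester's.
- knob_center (a point): Middle of the lever's upright red cylindrical knob, 110 mm from the pivot axis. Knob: 26 mm diameter, from 24 mm below this point to 22 mm above it (top 132 mm above the table). It stands on the flat steel lever arm, which is 14 mm wide and has its top 86 mm above the table.
- lever_mark (a point): Point straight ahead of the lever's red pointer, 156 mm from the pivot axis at the height of the discs: it lies over a disc's centre when the lever is in that disc's notch.
- green_tag: Green disc on the deck, 24 mm diameter, 6 mm high, origin at the centre of its underside; marks the wanted end notch. Fixed during a run; it is at the 0 or the 1.0 notch.
- blue_tag: Blue disc of the same size, at the other end notch.
- slot_floor (a point): Centre of the slot's floor, 25 mm above the table (35 mm below the deck). A seated module's origin lies here. Site x is the slot's long direction (tester's x).
- slot_mouth (a point): Centre of the slot's mouth at deck height. Straight part of the slot: 73 mm (x) by 14.5 mm (y), 35 mm deep; a black flared lead-in stands 9 mm above the deck around it and is some 5 mm wider on every side at its top.
- orange_module: Orange flat module standing upright: 70 mm wide (own x), 12 mm thick (own y), 100 mm high (own z), about 0.14 kg; origin at the centre of its underside, which has the brass foot. It fits the slot either way round. Grip it across its thickness near the top. Seated, 60 mm stand above the deck.
- start_top (a point): Centre of the yellow button's top face, 28 mm diameter, on the tester in front of the slot.
- start (a joint): Travel of the start button, m: 0 = up, 0.006 = fully down (about 5 N); springs back.
- rack: Fixed grey rack, 100 (x) x 150 (y) mm, floor 12 mm high, with two upright-standing grooves along its x, centred at own y = +40 and -40 mm. A groove is 75 mm by 15 mm and 30 mm deep (top edge 42 mm above the table). The orange module stands in one, the white one in the other.
- white_module: White module of the same size as the orange one; leave it in the rack. Origin at the centre of its underside.
- fuse_jar: Jar 56 mm diameter, 75 mm high; leave alone. Origin at the centre of its underside.
- parts_carton: Cardboard box 90 x 70 x 45 mm; leave alone. Origin at the centre of its underside.
- trailer_plug: Black plug lying on the table, about 90 x 36 x 38 mm; leave alone. Origin under its middle.
Not all that is in view belongs to the job. Of the things that look like the orange_module, the smallest one is meant.

How it is judged (in metres and radians):
On the way, in this order (a step that is already met when the one before it is completed fails the run):
1. the lever stands in the middle (neutral) notch, within 0.1 rad, for 0.3 s (value of joint selector between 0.4 and 0.6 rad), for 0.3 s.
2. the orange module is fully home in the slot while the lever is still in neutral (all of step 1 and z of orange_module in the frame of slot_floor between -0.004 and 0.004 m and horizontal distance between orange_module and slot_floor below 0.006 m and angle between orange_module's own z axis and vertical below 0.12 rad), for 0.3 s.
3. with the module home, the lever stands in the notch of the green disc (z of orange_module in the frame of slot_floor between -0.004 and 0.004 m and horizontal distance between orange_module and slot_floor below 0.006 m and angle between orange_module's own z axis and vertical below 0.12 rad and horizontal distance between lever_mark and green_tag below 0.016 m), for 0.3 s.
4. with module home and lever in the green notch, the start button is pressed down, at least 4.5 mm (all of step 3 and value of joint start above 0.0045 m), for 0.04 s.
At the end, for the whole second after the job is handed in: Orange module fully home in the slot (underside within 4 mm of the slot floor in height, 6 mm of its centre, tilt under 0.12 rad); lever at rest in the green notch (mark within 16 mm of the disc's centre, from above); button up (under 2 mm); all at rest (all of step 3 and value of joint start below 0.002 m and linear speed of orange_module below 0.02 m/s and velocity of joint selector between -0.05 and 0.05 rad/s); the robot touches nothing.
It fails at once if the white module is moved by more than 25 mm (distance of white_module from where it was at the start of the episode above 0.025 m).
It fails at once if the fuse jar is moved by more than 25 mm (distance of fuse_jar from where it was at the start of the episode above 0.025 m).
It fails at once if the carton is moved by more than 25 mm (distance of parts_carton from where it was at the start of the episode above 0.025 m).
It fails at once if the trailer plug is moved by more than 25 mm (distance of trailer_plug from where it was at the start of the episode above 0.025 m).
It also fails if it takes over 72 s, if anything falls off the work surface, if the arm or the gripper's body presses on something with over 40 N, if the wrist force passes 120 N, or if a joint passes its speed limit or range.

ROBOT

A 6-joint arm with a two-finger parallel gripper is mounted at the origin on the work surface. World frame = base frame: x ahead of the robot, y to its left, z up, the work surface at z = 0. Lengths are in mm, angles in rad, forces in N, time in s.
With the tool pointing down it reaches from about 350 to 875 mm from the base axis. Payload 4.2 kg.
Tool frame: the origin (TCP) lies on the mounting face of the last link; the fingertips stand 173 mm ahead of it and the grasp point (between the pads) lies 155 mm ahead of it (tcp_to_grasp is the distance from the TCP to the grasp point, in mm); z points along the fingers, y is the direction in which the jaws open and shut (so a half turn about z gives the same grasp; the last joint's range is limited). The gripper opens to 85 mm and grips with 20 to 120 N. Pads are 22 mm wide; open, the fingers measure 114 mm over their backs; the gripper's body (76 mm by 85 mm) begins 54 mm behind the grasp point. The pads swing forward as they close: fully open they stand 13 mm farther back than shut.
Start: joints at [-0.997, 0.385, 0.008, 0, -1.194, -0.259], TCP at [193.532, -594.26, 404.712] pointing down, gripper open.
Joint ranges: [-3.14, 3.14], [-1.21, 2.06], [-1.07, 1.41], [-3.16, 2.05], [-2.99, -0.16], [-3.1, 3.1]. Speed limits (rad/s): [2.79, 2.79, 3.14, 3.14, 3.14, 3.14].

INTERFACE

Orientations are given as a unit quaternion [x, y, z, w].
In Python, from bench import * gives the robot as it stands. The module is installed in compiled form; this text tells all that it offers.
- The arm moves only by the tool apply_moves, never from a script. Its arguments are lists of equal length, an entry for each row: "fingers": the closure, from 0 (fully open) to 1 (shut); "dp": the shift along the world's x, y, z in cm, a list of three; "yaw": the turn about the world's z in degrees. A call has 1 to 10 rows; each row is the pose to reach, as a shift and turn from the pose measured when the call began; what a row does not reach only later rows make up. A row lasts 1/10 s, in which the tool goes at most 50 mm and 8.59 degrees, less where a joint would pass 70% of its speed; a pose out of reach is approached as far as the arm can. A call with a gripper value outside its range is refused whole. The fingers move at their own pace and stop on an object; the grip force is fixed at half the most. Time passes only in rows, so rows that repeat a pose let the fingers close. It gives the time, the measured TCP pose, the force and the opening at its end, in the units of the state.
- read_state(): the state, without advancing time (a new reading comes with each control period).
- get_image(name): name is "scene" or "top" or "wrist"; returns a dict with "color" (384x512x3 uint8, blue, green, red), "mtx" (3x3 intrinsics, pixels), "camera_from_world" (4x4, takes a point from world to camera coordinates); the wrist camera has in their place "tool_from_camera" (4x4, takes a point from camera to tool coordinates, whose origin is the TCP and whose axes are the flange's). Camera axes: x right, y down, z forward; pixel columns grow to the right and rows downward; lengths in mm; the calibration is good to about 2 mm. A picture is of the moment at which its call begins: read the wrist's pose just before it. There is no depth.
- job_done(): hands the job in, once; it reports no verdict.
The state is a dict: "clock": time; "joints": joint angles; "joint_vel": joint speeds; "joint_efforts": joint torques, N m; "position": TCP position; "ee_rot": TCP orientation; "contact_force": force on the tool from outside, world axes, zero at the start; "wrist_torque": the same for the moment, N m; "gripper_width": finger opening in mm.
Only numpy, scipy, OpenCV 4.12 (cv2) and the standard library are available. Lean on these libraries where they do the work, as an engineer would, in place of code of your own. Each camera call takes 0.05 s, during which the arm holds its last target. There are 200 camera calls.

## Working session

There is one attempt and no reset: what is moved stays moved. The work goes in short steps, Python scripts to look and compute and a tool call to move; the robot and the scene stay as the last step left them, time stands still between calls to the robot, and variables do not carry over. Pictures are saved under pics/ and viewed, about 8 in all and at most 12, crops included, and the job is handed in when it is done.

Besides the shell and the picture viewer there is one more tool, called after ">>>" as name(argument=value, ...), one argument or row to a line, values as JSON. apply_moves: Moves the arm, as the interface text tells. Its arguments: {"type":"object","properties":{"fingers":{"type":"array","items":{"type":"number"}},"dp":{"type":"array","items":{"type":"array","items":{"type":"number"}}},"yaw":{"type":"array","items":{"type":"number"}}},"required":["fingers","dp","yaw"]}

```bash
mkdir -p pics; cat > h.py <<'E'
from bench import *
import numpy as np, cv2
def ray(im,px):
    K=np.array(im["mtx"]);T=np.linalg.inv(np.array(im["camera_from_world"]))
    d=T[:3,:3]@np.linalg.inv(K)@np.array([px[0],px[1],1.0]);return T[:3,3],d
def onz(im,px,z):
    o,d=ray(im,px);return o+d*(z-o[2])/d[2]
def proj(im,p):
    T=np.array(im["camera_from_world"]);c=T[:3,:3]@np.array(p,float)+T[:3,3];u=np.array(im["mtx"])@c;return u[:2]/u[2]
E
python3 - <<'E'
from h import *
for n in("scene","top"):
    im=get_image(n);cv2.imwrite(f"pics/{n}0.png",cv2.resize(im["color"],(800,600),interpolation=cv2.INTER_CUBIC))
    print(n,np.linalg.inv(np.array(im["camera_from_world"]))[:3,3])
print(read_state())
E
```

```text
scene [ 950.85616106 -647.56321363  987.85338784]
top [ 397.70679953   15.84687942 1275.05602038]
{'clock': 0.1, 'joints': array([-9.97396059e-01,  3.85458402e-01,  6.73316488e-03, -4.11276471e-04,
       -1.19395515e+00, -2.58614373e-01]), 'joint_vel': array([ 0.00169254, -0.00126677,  0.00096346,  0.00195583, -0.00117409,
       -0.00053442]), 'joint_efforts': array([-2.55826370e-05, -3.93319488e+01,  1.88930011e+01,  4.19794679e+00,
       -2.57418877e-03,  4.40850556e-06]), 'position': array([ 193.48735063, -594.09890241,  403.73550414]), 'ee_rot': array([-1.56668928e-01,  9.87650709e-01,  9.38923261e-04, -2.05849079e-04]), 'contact_force': array([0.14930261, 0.02822617, 1.01782135]), 'wrist_torque': array([-0.05035205, -0.00310887,  0.01367614]), 'gripper_width': 85.34540465125619}
```

View pics/top0.png

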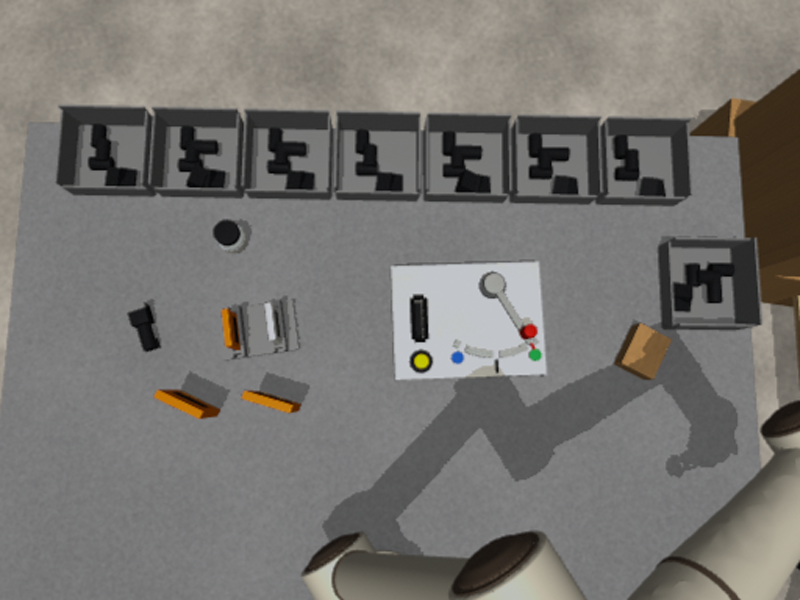

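View pics/scene0.png

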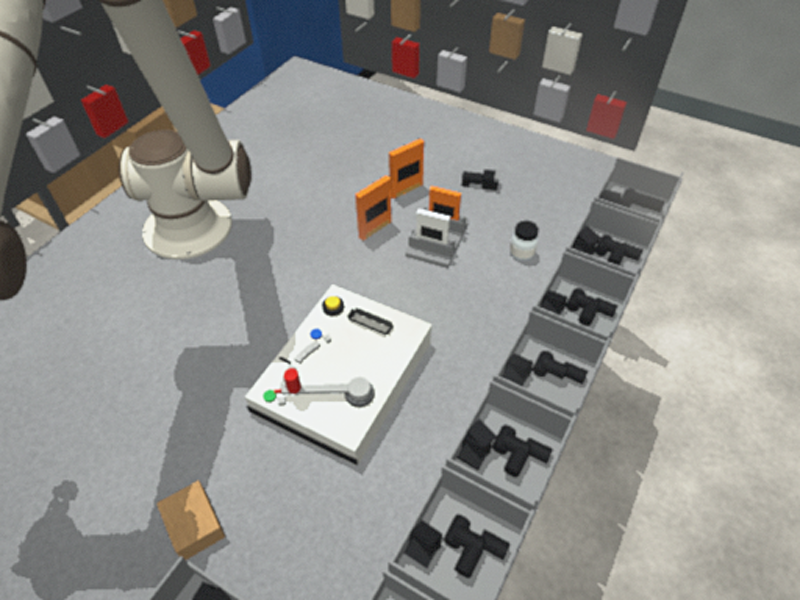

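The pictures show (800x600 pixels) the lever standing in the green notch, with the knob at top-view (529,331). The slot is at (419,318) and the button at (421,361). The orange module in the rack is at (230,328), with the two larger decoys nearby at (187,402) and (271,400). Next I'll measure.

```bash
cat > m.py <<'E'
from h import *
def comps(im,lo,hi,minA=15):
    m=cv2.inRange(cv2.cvtColor(im["color"],cv2.COLOR_BGR2HSV),lo,hi)
    n,l,s,c=cv2.connectedComponentsWithStats(m)
    return [(c[i],s[i],l==i) for i in range(1,n) if s[i,4]>=minA]
E
python3 - <<'E'
from m import *
im=get_image("top");sc=get_image("scene")
for n,lo,hi,z in(("yellow",(25,150,120),(35,255,255),68),("green",(50,120,80),(80,255,255),66),("blue",(100,150,100),(125,255,255),66),("red",(0,190,100),(6,255,255),132),("orange",(8,180,120),(20,255,255),112)):
    for nm,i in(("top",im),("scene",sc)):
        for c,s,_ in comps(i,lo,hi):
            if nm=="scene" and (c[1]<80): continue
            print(n,nm,c.round(1),s,onz(i,c,z).round(0))
# tester deck outline
g=cv2.inRange(im["color"],(185,185,185),(255,255,255));g=cv2.morphologyEx(g,cv2.MORPH_CLOSE,np.ones((15,15)))
cs=max(cv2.findContours(g[150:260,230:370].copy(),0,1)[0],key=cv2.contourArea)+[230,150]
r=cv2.minAreaRect(cs.astype(np.float32));b=cv2.boxPoints(r);P=np.array([onz(im,p,60) for p in b]);print(r,P.round(0),P.mean(0))
a=np.vstack([cv2.resize(im["color"][175:270,80:210],None,fx=6,fy=6,interpolation=cv2.INTER_CUBIC)])
cv2.imwrite("pics/rack0.png",a)
E
```

```text
yellow top [269.2 230.8] [265 227   9   9  68] [460. -68.  68.]
yellow scene [212.2 193. ] [208 190   9   7  52] [452. -63.  68.]
green top [342.  226.6] [339 224   7   7  39] [ 476. -285.   66.]
green scene [172.1 252.9] [169 250   7   7  38] [ 475. -289.   66.]
blue top [292.5 228.3] [289 225   7   7  35] [ 468. -137.   66.]
blue scene [201.8 213.3] [199 211   7   6  31] [ 468. -140.   66.]
red top [338.7 211.6] [335 208   8   8  50] [ 514. -260.  132.]
red scene [186.6 243.4] [182 237  10  14  94] [ 524. -274.  132.]
orange top [144.9 209.6] [142 198   7  24 101] [514. 291. 112.]
orange top [114.3 258.2] [ 99 250  31  18 175] [376. 369. 112.]
orange top [170.9 256.7] [155 250  32  14 171] [382. 212. 112.]
orange scene [250.8 114.7] [228  90  43  54 782] [395. 266. 112.]
orange scene [284.7 127.2] [275 120  20  21 201] [527. 266. 112.]
((299.5841979980469, 204.81512451171875), (71.11663055419922, 95.08262634277344), 87.91743469238281) [[ 641.  -11.   60.]
 [ 657. -302.   60.]
 [ 440. -305.   60.]
 [ 427.  -22.   60.]] [ 541.16813628 -160.15129923   60.        ]
```

View pics/rack0.png

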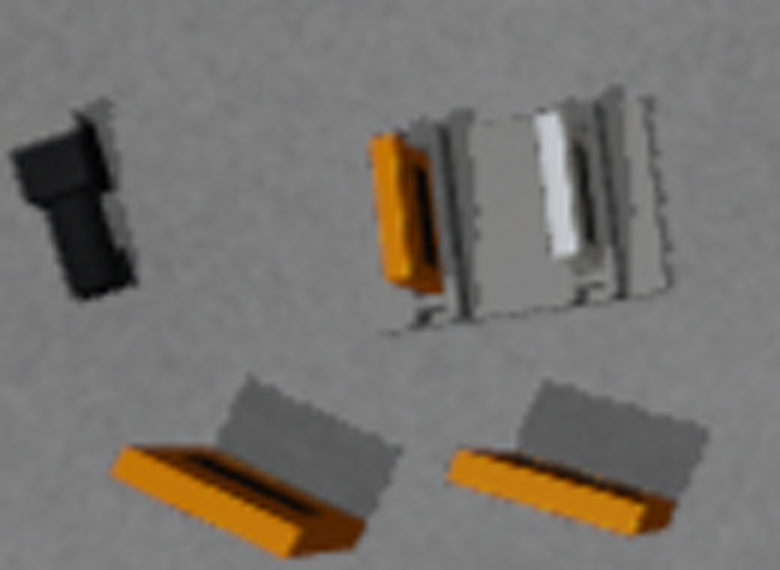

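>>> apply_moves(
  fingers=[0, 0, 0, 0, 0, 0, 0, 0, 0, 0],
  dp=[
    [32.1, 33.3, -5],
    [32.1, 33.3, -5],
    [32.1, 33.3, -5],
    [32.1, 33.3, -5],
    [32.1, 33.3, -5],
    [32.1, 33.3, -5],
    [32.1, 33.3, -5],
    [32.1, 33.3, -5],
    [32.1, 33.3, -5],
    [32.1, 33.3, -5],
  ],
  yaw=[-15, -15, -15, -15, -15, -15, -15, -15, -15, -15],
)

```text
clock: 1.2
position: [516.9, -258.2, 353.3]
ee_rot: [-0.028, 1.0, 0.001, -0.0]
contact_force: [-0.7, 0.5, -0.7]
gripper_width: 85.4
```

>>> apply_moves(
  fingers=[0, 0],
  dp=[
    [0, 0, 0],
    [0, 0, 0],
  ],
  yaw=[0, 0],
)

```text
clock: 1.4
position: [516.8, -258.1, 352.9]
ee_rot: [-0.029, 1.0, 0.001, -0.001]
contact_force: [-0.6, -0.4, 0.3]
gripper_width: 85.5
```

```bash
cat > w.py <<'E'
from m import *
from scipy.spatial.transform import Rotation as Ro
def wrist():
    s=read_state();im=get_image("wrist");T=np.eye(4);T[:3,:3]=Ro.from_quat(s["ee_rot"]).as_matrix();T[:3,3]=s["position"]
    im["camera_from_world"]=np.linalg.inv(T@np.array(im["tool_from_camera"]))
    y=T[:3,1];print("pos",T[:3,3].round(1),"jaw",np.degrees(np.arctan2(y[1],y[0])).round(1),"clk",s["clock"]);return im
E
python3 - <<'E'
from w import *
im=wrist();cv2.imwrite("pics/w1.png",im["color"]);print(np.linalg.inv(im["camera_from_world"])[:3,3])
for n,lo,hi,z in(("yellow",(25,150,80),(35,255,255),68),("green",(50,120,50),(80,255,255),66),("blue",(100,150,60),(125,255,255),66),("red",(0,190,80),(6,255,255),132)):
    for c,s,_ in comps(im,lo,hi,60): print(n,c.round(1),s,onz(im,c,z).round(1))
E
```

```text
pos [ 516.8 -258.1  352.9] jaw 93.3 clk 1.4
[ 438.91579259 -261.74658174  321.60875934]
green [216.3 129.7] [201 114  32  32 780] [ 473.4 -286.    66. ]
blue [415.2 131.4] [399 116  33  32 815] [ 466.1 -138.2   66. ]
red [226.3 154.6] [220 146  14  18 134] [ 478.1 -273.8  132. ]
red [244.4 206. ] [ 224  176   40   55 1553] [ 508.2 -262.   132. ]
```

View pics/w1.png

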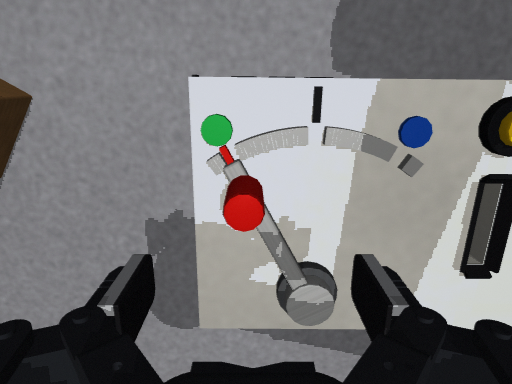

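The wrist view shows the knob's top at (243,211), green at (216,130), blue at (415,131), and the jaws clear of everything. From this the pivot is about (606.5,-205.4), tester yaw 2.8°, and the knob (512.7,-262.8). I'll descend and grip.

>>> apply_moves(
  fingers=[0, 0, 0, 0.9, 0.9, 0.9, 0.9, 0.9, 0.9, 0.9],
  dp=[
    [-0.4, -0.5, -4.5],
    [-0.4, -0.5, -8.6],
    [-0.4, -0.5, -8.6],
    [-0.4, -0.5, -8.6],
    [-0.4, -0.5, -8.6],
    [-0.4, -0.5, -8.6],
    [-0.4, -0.5, -8.6],
    [-0.4, -0.5, -8.6],
    [-0.4, -0.5, -8.6],
    [-0.4, -0.5, -8.6],
  ],
  yaw=[0, 0, 0, 0, 0, 0, 0, 0, 0, 0],
)

```text
clock: 2.45
position: [512.8, -263.8, 269.0]
ee_rot: [-0.029, 1.0, 0.0, 0.001]
contact_force: [-1.2, 1.1, 6.2]
gripper_width: 24.8
```

>>> apply_moves(
  fingers=[0.9, 0.9, 0.9, 0.9, 0.9, 0.9, 0.9, 0.9],
  dp=[
    [-0.4, 0.9, 0],
    [-0.8, 1.7, 0],
    [-1.1, 2.6, 0],
    [-1.4, 3.5, 0],
    [-1.5, 4.4, 0],
    [-1.6, 5.3, 0],
    [-1.6, 5.3, 0],
    [-1.6, 5.3, 0],
  ],
  yaw=[0, 0, 0, 0, 0, 0, 0, 0],
)

```text
clock: 3.25
position: [493.3, -211.4, 269.0]
ee_rot: [-0.027, 1.0, 0.001, -0.005]
contact_force: [-10.3, -3.0, 7.5]
gripper_width: 24.6
```

>>> apply_moves(
  fingers=[0, 0, 0, 0, 0, 0, 0, 0, 0],
  dp=[
    [0, 0, 0],
    [0, 0, 0],
    [0, 0, 0],
    [0, 0, 0],
    [0, 0, 4.5],
    [0, 0, 9],
    [0, 0, 13],
    [0, 0, 13],
    [0, 0, 13],
  ],
  yaw=[0, 0, 0, 0, 0, 0, 0, 0, 0],
)

```text
clock: 4.15
position: [493.4, -211.2, 399.9]
ee_rot: [-0.027, 1.0, 0.001, -0.003]
contact_force: [-0.7, -0.4, -0.5]
gripper_width: 85.8
```

```bash
python3 - <<'E'
from w import *
im=wrist();cv2.imwrite("pics/w2.png",im["color"])
for n,lo,hi,z in(("green",(50,120,50),(80,255,255),66),("blue",(100,150,60),(125,255,255),66),("red",(0,190,80),(6,255,255),66)):
    for c,s,_ in comps(im,lo,hi,60): print(n,c.round(1),s,onz(im,c,z).round(1))
t=get_image("top")
for c,s,_ in comps(t,(0,190,100),(6,255,255)): print("topred",onz(t,c,132).round(0))
E
```

```text
pos [ 493.4 -211.2  399.9] jaw 93.1 clk 4.15
green [169.1 148. ] [156 135  27  27 535] [ 473.  -285.5   66. ]
blue [334.7 149.1] [322 136  27  27 526] [ 465.9 -137.5   66. ]
red [252.4 150.3] [250 143   5  15  63] [ 471.  -211.1   66. ]
red [252.8 194.7] [ 236  172   33   44 1094] [ 512.8 -208.4   66. ]
```

View pics/w2.png

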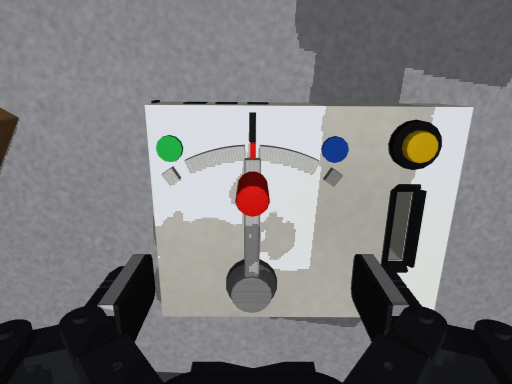

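The wrist view shows the pointer at (252,150) in line with the black line, so the lever is in neutral. Now to the rack.

>>> apply_moves(
  fingers=[0, 0, 0, 0, 0, 0, 0, 0, 0, 0],
  dp=[
    [2, 49, 0],
    [2, 49, 0],
    [2, 49, 0],
    [2, 49, 0],
    [2, 49, 0],
    [2, 49, 0],
    [2, 49, 0],
    [2, 49, 0],
    [2, 49, 0],
    [2, 49, 0],
  ],
  yaw=[0, 0, 0, 0, 0, 0, 0, 0, 0, 0],
)

```text
clock: 5.25
position: [512.6, 281.5, 395.7]
ee_rot: [-0.028, 1.0, -0.0, -0.007]
contact_force: [1.1, -0.3, 0.1]
gripper_width: 85.2
```

>>> apply_moves(
  fingers=[0, 0, 0],
  dp=[
    [0, 0, 0],
    [0, 0, 0],
    [0, 0, 0],
  ],
  yaw=[0, 0, 0],
)

```text
clock: 5.55
position: [512.5, 280.8, 394.5]
ee_rot: [-0.028, 1.0, -0.001, -0.008]
contact_force: [-0.9, -0.3, 0.6]
gripper_width: 85.5
```

```bash
python3 - <<'E'
from w import *
im=wrist();cv2.imwrite("pics/w3.png",im["color"])
for c,s,m in comps(im,(8,180,60),(20,255,255),100):
    r=cv2.minAreaRect(np.argwhere(m)[:,::-1].astype(np.float32));print(c.round(1),s,r)
    print(np.array([onz(im,p,112) for p in cv2.boxPoints(r)]).round(1).tolist())
    v=cv2.cvtColor(im["color"],cv2.COLOR_BGR2HSV)[...,2][m];print(np.percentile(v,[5,25,50,75,95]))
E
```

```text
pos [512.5 280.8 394.5] jaw 93.2 clk 5.55
[189.1  17.3] [ 113    0  121   51 2878] ((176.82846069335938, 9.346717834472656), (126.3594970703125, 41.7780876159668), 19.98310661315918)
[[387.9, 179.8, 112.0], [364.5, 190.5, 112.0], [385.3, 268.1, 112.0], [410.1, 259.5, 112.0]]
[104. 108. 113. 233. 234.]
[396.5  23.6] [ 305    0  165   60 5493] ((387.0, 29.5), (59.0, 164.0), 90.0)
[[376.4, 308.4, 112.0], [370.4, 416.5, 112.0], [406.3, 425.1, 112.0], [412.6, 312.1, 112.0]]
[106. 109. 110. 243. 244.]
[266.1 186.8] [ 256  136   22  102 1484] ((265.9836120605469, 186.31967163085938), (100.94735717773438, 15.481611251831055), 84.80557250976562)
[[468.0, 279.7, 112.0], [466.4, 291.0, 112.0], [546.1, 303.9, 112.0], [548.0, 291.6, 112.0]]
[128. 228. 232. 233. 234.]
```

View pics/w3.png

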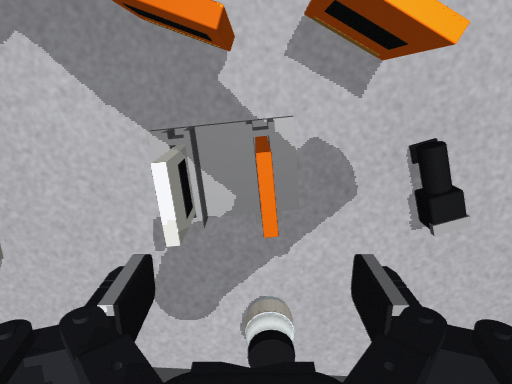

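```bash
python3 - <<'E'
from w import *
im=wrist()
for c,s,m in comps(im,(8,180,180),(20,255,255),300):
    if c[1]<100: continue
    r=cv2.minAreaRect(np.argwhere(m)[:,::-1].astype(np.float32));P=np.array([onz(im,p,112) for p in cv2.boxPoints(r)])
    print(c,s,r,P.round(1).tolist(),P.mean(0))
    e=[P[1]-P[0],P[2]-P[1]];e=max(e,key=np.linalg.norm);print(np.linalg.norm(e),np.degrees(np.arctan2(e[1],e[0])))
E
```

```text
pos [512.6 280.4 395. ] jaw 93.1 clk 5.6
[267.01984127 192.98571429] [ 256  151   23   86 1260] ((266.963134765625, 193.59425354003906), (85.01305389404297, 15.210004806518555), 84.80557250976562) [[479.6, 281.5, 112.0], [478.0, 292.8, 112.0], [546.1, 303.8, 112.0], [548.0, 291.7, 112.0]] [512.92431476 292.42667897 112.        ]
69.02733358113721 9.16991027418124
```

>>> apply_moves(
  fingers=[0, 0, 0, 0, 0, 0],
  dp=[
    [0.3, 1.2, 0],
    [0.3, 1.2, -4],
    [0.3, 1.2, -8],
    [0.3, 1.2, -12],
    [0.3, 1.2, -14.6],
    [0.3, 1.2, -14.6],
  ],
  yaw=[6, 6, 6, 6, 6, 6],
)

```text
clock: 6.25
position: [514.8, 290.1, 245.8]
ee_rot: [-0.078, 0.997, -0.003, -0.011]
contact_force: [-0.6, 0.9, 0.2]
gripper_width: 85.5
```

>>> apply_moves(
  fingers=[1, 1, 1, 1, 1, 1, 1, 1, 1, 1],
  dp=[
    [0, 0, 0],
    [0, 0, 0],
    [0, 0, 0],
    [0, 0, 0],
    [0, 0, 0],
    [0, 0, 0],
    [0, 0, 0],
    [0, 0, 0],
    [0, 0, 0],
    [0, 0, 0],
  ],
  yaw=[0, 0, 0, 0, 0, 0, 0, 0, 0, 0],
)

```text
clock: 7.25
position: [515.1, 290.6, 246.7]
ee_rot: [-0.079, 0.997, -0.003, -0.01]
contact_force: [-1.1, 1.5, 5.7]
gripper_width: 11.6
```

>>> apply_moves(
  fingers=[1, 1, 1, 1, 1, 1],
  dp=[
    [0, 0, 2],
    [0, 0, 5],
    [0, 0, 9],
    [0, 0, 13],
    [0, 0, 15],
    [0, 0, 15],
  ],
  yaw=[0, 0, 0, 0, 0, 0],
)

```text
clock: 7.85
position: [515.3, 290.6, 399.8]
ee_rot: [-0.079, 0.997, -0.001, -0.008]
contact_force: [0.6, -0.1, -1.4]
gripper_width: 11.7
```

```bash
python3 - <<'E'
from w import *
im=wrist();cv2.imwrite("pics/w4.png",im["color"]);s=read_state();print(s["ee_rot"],s["gripper_width"])
E
```

```text
pos [515.3 290.6 399.8] jaw 99.0 clk 7.85
[-0.07833601  0.99687602 -0.00204628 -0.00987303] 11.34206894657408
```

View pics/w4.png

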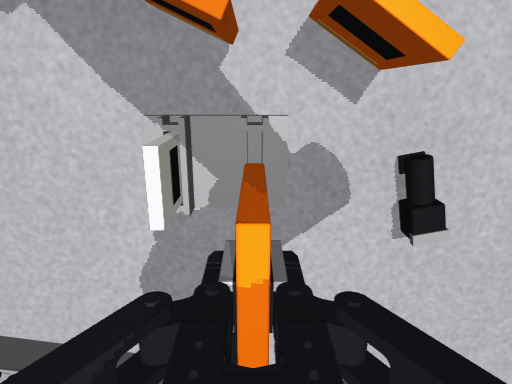

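The module is held, with its front-top edge at about (253,223). Next I'll move beside the slot to measure both.

>>> apply_moves(
  fingers=[1, 1, 1, 1, 1, 1, 1, 1, 1, 1],
  dp=[
    [2, -5, 0],
    [4, -10, 0],
    [5, -15, 0],
    [5, -20, 0],
    [5, -24, 0],
    [5, -27, 0],
    [5, -27, 0],
    [5, -27, 0],
    [5, -27, 0],
    [5, -27, 0],
  ],
  yaw=[-2, -4, -6.2, -6.2, -6.2, -6.2, -6.2, -6.2, -6.2, -6.2],
)

```text
clock: 8.9
position: [564.8, 21.4, 396.2]
ee_rot: [-0.025, 1.0, -0.002, -0.011]
contact_force: [-0.1, 0.1, -0.9]
gripper_width: 11.6
```

```bash
python3 - <<'E'
from w import *
im=wrist();s=read_state();print(s["ee_rot"])
cv2.imwrite("pics/w5.png",im["color"])
hsv=cv2.cvtColor(im["color"],cv2.COLOR_BGR2HSV)
m=cv2.inRange(hsv,(0,0,0),(180,255,45));n,l,st,c=cv2.connectedComponentsWithStats(m)
for i in range(1,n):
    if st[i,4]>300:
        r=cv2.minAreaRect(np.argwhere(l==i)[:,::-1].astype(np.float32));P=np.array([onz(im,p,69) for p in cv2.boxPoints(r)])
        print("blk",c[i].round(0),st[i],P.mean(0).round(1),P.round(0).tolist())
for n,lo,hi,z in(("yellow",(25,150,80),(35,255,255),68),("orange",(8,150,50),(20,255,255),265)):
    for c,s,_ in comps(im,lo,hi,100): print(n,c.round(1),s,onz(im,c,z).round(1))
E
```

```text
pos [564.8  21.4 396.2] jaw 92.9 clk 8.9
[-0.02512841  0.9996281  -0.00160438 -0.01047174]
blk [154.  50.] [ 124   20   55   58 1302] [458.5 -66.1  69. ] [[438.0, -87.0, 69.0], [436.0, -44.0, 69.0], [479.0, -45.0, 69.0], [481.0, -89.0, 69.0]]
blk [159. 146.] [ 137   96   43  103 2599] [539.8 -62.6  69. ] [[496.0, -80.0, 69.0], [493.0, -49.0, 69.0], [583.0, -44.0, 69.0], [587.0, -78.0, 69.0]]
blk [463. 148.] [ 452  120   23   60 1111] [527.1 203.6  69. ] [[552.0, 199.0, 69.0], [501.0, 191.0, 69.0], [502.0, 208.0, 69.0], [553.0, 217.0, 69.0]]
blk [ 27. 203.] [  2 185  38  49 355] [ 597.5 -186.8   69. ] [[581.0, -205.0, 69.0], [570.0, -186.0, 69.0], [614.0, -168.0, 69.0], [626.0, -188.0, 69.0]]
blk [251. 342.] [    0   251   506   133 30660] [712.5  28.5  69. ] [[806.0, -242.0, 69.0], [646.0, -217.0, 69.0], [621.0, 266.0, 69.0], [777.0, 307.0, 69.0]]
blk [506. 322.] [498 303  14  39 373] [700.5 286.3  69. ] [[678.0, 274.0, 69.0], [678.0, 287.0, 69.0], [723.0, 299.0, 69.0], [723.0, 285.0, 69.0]]
yellow [145.7  46.7] [129  29  35  37 993] [456.8 -70.6  68. ]
orange [497.4   3.1] [477   0  35  10 215] [460.8  81.9 265. ]
orange [252.9 269. ] [ 235  163   36  205 6480] [543.1  20.9 265. ]
```

View pics/w5.png

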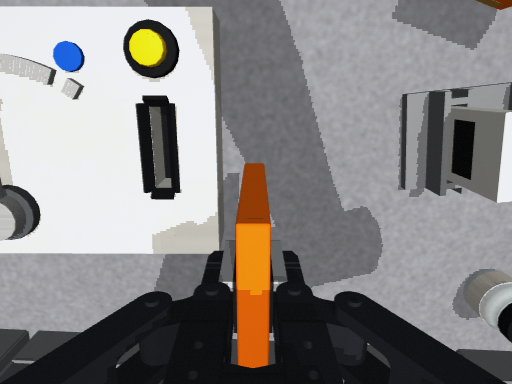

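The slot's lead-in is centred at about (159,147), and two measurements agree on the slot at (539.5,-62.8). The module's front-bottom edge is at row 163 and its front-top edge at row 223. Now the module's offset in the hand.

```bash
python3 - <<'E'
from w import *
im=wrist();h=cv2.cvtColor(im["color"],cv2.COLOR_BGR2HSV)
o=cv2.inRange(h,(8,150,50),(20,255,255))
for r in(164,166,170,200,218,226,240,300,360): x=np.nonzero(o[r,200:300])[0]+200;print(r,x.min(),x.max(),h[r,int(x.mean()),2])
p=read_state()["position"];yaw=np.radians(2.9);d=np.array([np.cos(yaw),np.sin(yaw),0]);
for px,dz in(((253.3,223),-134.7),((254.5,163),-234.7)):
    w=onz(im,px,p[2]+dz);print(w.round(1),"centre",(w+35*d).round(1),"rel tcp",(w+35*d-p).round(1))
E
```

```text
pos [564.8  21.4 396.5] jaw 92.9 clk 8.95
164 245 263 145
166 245 263 144
170 244 264 145
200 240 267 146
218 237 269 146
226 235 270 240
240 236 270 239
300 236 269 222
360 237 268 219
[528.1  20.3 262. ] centre [563.1  22.1 262. ] rel tcp [  -1.8    0.7 -134.7]
[528.8  21.1 162. ] centre [563.7  22.9 162. ] rel tcp [  -1.1    1.5 -234.7]
```

>>> apply_moves(
  fingers=[1, 1, 1, 1, 1, 1, 1, 1],
  dp=[
    [-1.2, -4, 0],
    [-2.4, -8.5, 0],
    [-2.4, -8.5, -2],
    [-2.4, -8.5, -5],
    [-2.4, -8.5, -7],
    [-2.4, -8.5, -7],
    [-2.4, -8.5, -7],
    [-2.4, -8.5, -7],
  ],
  yaw=[0, 0, 0, 0, 0, 0, 0, 0],
)

```text
clock: 9.8
position: [541.6, -63.2, 328.2]
ee_rot: [-0.026, 1.0, -0.002, -0.009]
contact_force: [-0.3, 1.1, -1.5]
gripper_width: 11.4
```

```bash
python3 - <<'E'
from w import *
im=wrist();cv2.imwrite("pics/w6.png",im["color"]);print(read_state()["ee_rot"])
E
```

```text
pos [541.6 -63.2 328.2] jaw 92.9 clk 9.8
[-0.02549718  0.99963575 -0.00149877 -0.00871894]
```

View pics/w6.png

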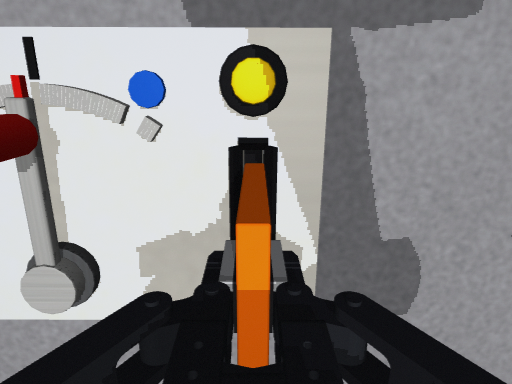

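The module at (254,165) is centred over the slot (253,150). Descending.

>>> apply_moves(
  fingers=[1, 1, 1, 1, 1, 1, 1],
  dp=[
    [-0.1, -0.1, -1.5],
    [-0.1, -0.1, -2.5],
    [-0.1, -0.1, -3.2],
    [-0.1, -0.1, -3.9],
    [-0.1, -0.1, -4.6],
    [-0.1, -0.1, -5],
    [-0.1, -0.1, -5],
  ],
  yaw=[0, 0, 0, 0, 0, 0, 0],
)

```text
clock: 10.55
position: [540.3, -64.3, 277.6]
ee_rot: [-0.025, 1.0, -0.002, -0.009]
contact_force: [-0.4, -0.0, -1.1]
gripper_width: 11.3
```

>>> apply_moves(
  fingers=[1, 1, 1, 1, 1, 1],
  dp=[
    [0, 0, -0.6],
    [0, 0, -1.1],
    [0, 0, -1.5],
    [0, 0, -1.8],
    [0, 0, -1.9],
    [0, 0, -1.9],
  ],
  yaw=[0, 0, 0, 0, 0, 0],
)

```text
clock: 11.15
position: [540.3, -64.2, 259.7]
ee_rot: [-0.026, 1.0, -0.002, -0.009]
contact_force: [-1.2, 1.1, 6.0]
gripper_width: 11.5
```

>>> apply_moves(
  fingers=[1, 1, 1],
  dp=[
    [0, 0, -0.3],
    [0, 0, -0.4],
    [0, 0, -0.4],
  ],
  yaw=[0, 0, 0],
)

```text
clock: 11.45
position: [540.3, -64.1, 259.7]
ee_rot: [-0.026, 1.0, -0.002, -0.009]
contact_force: [-8.6, 2.9, 22.4]
gripper_width: 11.3
```

>>> apply_moves(
  fingers=[0.6, 0.3, 0, 0, 0, 0, 0, 0, 0, 0],
  dp=[
    [0, 0, 0],
    [0, 0, 0],
    [0, 0, 0],
    [0, 0, 0],
    [0, 0, 0],
    [0, 0, 3],
    [0, 0, 7],
    [0, 0, 11],
    [0, 0, 14],
    [0, 0, 14],
  ],
  yaw=[0, 0, 0, 0, 0, 0, 0, 0, 0, 0],
)

```text
clock: 12.45
position: [541.2, -64.1, 404.6]
ee_rot: [-0.027, 1.0, -0.002, -0.004]
contact_force: [0.7, 0.5, 0.2]
gripper_width: 85.3
```

```bash
python3 - <<'E'
from w import *
im=wrist();cv2.imwrite("pics/w7.png",im["color"])
for c,s,m in comps(im,(8,180,180),(20,255,255),300):
    r=cv2.minAreaRect(np.argwhere(m)[:,::-1].astype(np.float32));P=np.array([onz(im,p,125) for p in cv2.boxPoints(r)])
    print(c,s,P.mean(0),np.linalg.norm(P[1]-P[0]),np.linalg.norm(P[2]-P[1]))
E
```

```text
pos [541.2 -64.1 404.6] jaw 93.1 clk 12.45
[252.87996882 187.46141855] [ 246  145   15   87 1283] [538.76197723 -64.23460638 125.        ] 10.245173612927784 68.33549977707682
```

View pics/w7.png

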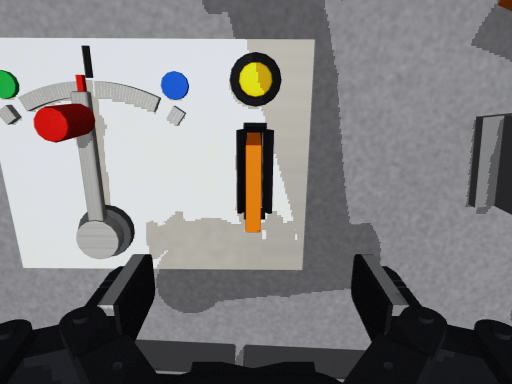

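The module is seated: hard stop at the expected height, top centred at (538.8,-64.2). The lever is still in neutral, so I'll move over the knob.

>>> apply_moves(
  fingers=[0, 0, 0, 0, 0, 0, 0, 0, 0],
  dp=[
    [-1.5, -5, 0],
    [-3, -10, 0],
    [-4.4, -14.6, 0],
    [-4.4, -14.6, -4],
    [-4.4, -14.6, -8.5],
    [-4.4, -14.6, -12],
    [-4.4, -14.6, -13.6],
    [-4.4, -14.6, -13.6],
    [-4.4, -14.6, -13.6],
  ],
  yaw=[0, 0, 0, 0, 0, 0, 0, 0, 0],
)

```text
clock: 13.4
position: [496.6, -210.1, 265.2]
ee_rot: [-0.027, 1.0, -0.002, -0.008]
contact_force: [0.7, 0.3, 0.9]
gripper_width: 85.8
```

>>> apply_moves(
  fingers=[0.9, 0.9, 0.9, 0.9, 0.9, 0.9, 0.9, 0.9],
  dp=[
    [0, 0, 0],
    [0, 0, 0],
    [0, 0, 0],
    [0, 0, 0],
    [0, 0, 0],
    [0, 0, 0],
    [0, 0, 0],
    [0, 0, 0],
  ],
  yaw=[0, 0, 0, 0, 0, 0, 0, 0],
)

```text
clock: 14.2
position: [496.7, -210.2, 266.0]
ee_rot: [-0.027, 1.0, -0.002, -0.007]
contact_force: [-0.9, 0.6, 5.0]
gripper_width: 25.0
```

>>> apply_moves(
  fingers=[0.9, 0.9, 0.9, 0.9, 0.9, 0.9, 0.9, 0.9],
  dp=[
    [0.1, -0.9, 0],
    [0.2, -1.8, 0],
    [0.5, -2.7, 0],
    [0.8, -3.6, 0],
    [1.2, -4.5, 0],
    [1.6, -5.3, 0],
    [1.6, -5.3, 0],
    [1.6, -5.3, 0],
  ],
  yaw=[0, 0, 0, 0, 0, 0, 0, 0],
)

```text
clock: 15.0
position: [511.2, -264.2, 265.8]
ee_rot: [-0.026, 1.0, -0.002, -0.01]
contact_force: [-6.3, -3.6, 6.0]
gripper_width: 24.8
```

>>> apply_moves(
  fingers=[0, 0, 0, 0, 0, 0, 0, 0, 0],
  dp=[
    [0, 0, 0],
    [0, 0, 0],
    [0, 0, 0],
    [0, 0, 0],
    [0, 0, 4.5],
    [0, 0, 9],
    [0, 0, 13],
    [0, 0, 13],
    [0, 0, 13],
  ],
  yaw=[0, 0, 0, 0, 0, 0, 0, 0, 0],
)

```text
clock: 15.9
position: [511.2, -263.9, 396.9]
ee_rot: [-0.026, 1.0, -0.002, -0.008]
contact_force: [-0.3, 0.4, -0.7]
gripper_width: 85.5
```

```bash
python3 - <<'E'
from w import *
im=wrist()
for n,lo,hi,z in(("green",(50,120,50),(80,255,255),66),("red",(0,190,80),(6,255,255),66),("orange",(8,180,180),(20,255,255),125)):
    for c,s,_ in comps(im,lo,hi,30): print(n,c.round(1),s,onz(im,c,z).round(1))
t=get_image("top")
for n,lo,hi,z in(("red",(0,190,100),(6,255,255),132),("or",(8,180,120),(20,255,255),125),("ye",(25,150,120),(35,255,255),80)):
  for c,s,_ in comps(t,lo,hi): print(n,onz(t,c,z).round(0))
E
```

```text
pos [ 511.2 -263.9  396.9] jaw 93.0 clk 15.9
green [229.9 135.7] [217 123  27  27 545] [ 473.4 -286.    66. ]
red [237.5 157. ] [232 149  12  16  92] [ 491.9 -278.6   66. ]
red [254.2 198.2] [ 237  175   34   44 1078] [ 529.6 -261.7   66. ]
orange [503.9 253. ] [491 204  21  82 842] [545.1 -66.  125. ]
or [541. -64. 125.]
or [376. 365. 125.]
or [382. 210. 125.]
ye [460. -67.  80.]
```

The pointer lies on the line to the green disc, to within a few mm. Now close the fingers and go over the button.

>>> apply_moves(
  fingers=[1, 1, 1, 1, 1, 1, 1, 1, 1],
  dp=[
    [-2, 5, 0],
    [-4, 10, 0],
    [-5.4, 15, 0],
    [-5.4, 19.7, 0],
    [-5.4, 19.7, -4],
    [-5.4, 19.7, -8],
    [-5.4, 19.7, -12],
    [-5.4, 19.7, -12],
    [-5.4, 19.7, -12],
  ],
  yaw=[0, 0, 0, 0, 0, 0, 0, 0, 0],
)

```text
clock: 16.9
position: [457.2, -66.9, 274.1]
ee_rot: [-0.026, 1.0, -0.002, -0.012]
contact_force: [1.3, 0.2, 1.4]
gripper_width: -0.1
```

>>> apply_moves(
  fingers=[1, 1, 1, 1],
  dp=[
    [0, 0, -0.7],
    [0, 0, -1.4],
    [0, 0, -2],
    [0, 0, -2],
  ],
  yaw=[0, 0, 0, 0],
)

```text
clock: 17.3
position: [457.5, -67.0, 254.2]
ee_rot: [-0.026, 1.0, -0.002, -0.012]
contact_force: [0.2, 0.3, 2.3]
gripper_width: 0.2
```

>>> apply_moves(
  fingers=[1, 1, 1],
  dp=[
    [0, 0, -0.4],
    [0, 0, -0.7],
    [0, 0, -0.7],
  ],
  yaw=[0, 0, 0],
)

```text
clock: 17.6
position: [457.7, -66.9, 249.2]
ee_rot: [-0.027, 1.0, -0.002, -0.012]
contact_force: [-5.1, 3.3, 18.0]
gripper_width: 0.1
```

>>> apply_moves(
  fingers=[1, 1, 1],
  dp=[
    [0, 0, -0.3],
    [0, 0, -0.3],
    [0, 0, -0.3],
  ],
  yaw=[0, 0, 0],
)

```text
clock: 17.9
position: [457.6, -66.8, 249.1]
ee_rot: [-0.027, 1.0, -0.003, -0.011]
contact_force: [-8.4, 3.0, 24.7]
gripper_width: -0.2
```

```bash
python3 - <<'E'
from w import *
a=wrist();b=get_image("scene");cv2.imwrite("pics/p.png",np.hstack([cv2.resize(a["color"][0:200,150:350],(400,400)),cv2.resize(b["color"][150:280,150:280],(400,400),interpolation=cv2.INTER_CUBIC)]))
E
```

```text
pos [457.6 -66.8 249.1] jaw 93.2 clk 17.9
```

View pics/p.png

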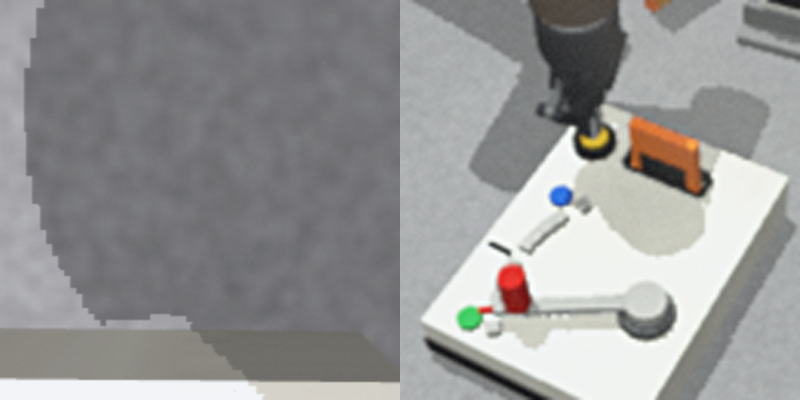

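The fingertips stand inside the yellow button (right crop, (595,140)), the lever is at green and the module seated. I'll lift a little to read the spring force, then clear.

>>> apply_moves(
  fingers=[1, 1, 1],
  dp=[
    [0, 0, 0.2],
    [0, 0, 0.2],
    [0, 0, 0.2],
  ],
  yaw=[0, 0, 0],
)

```text
clock: 18.3
position: [457.5, -66.8, 251.3]
ee_rot: [-0.028, 1.0, -0.003, -0.011]
contact_force: [-0.2, 0.6, 3.6]
gripper_width: 0.5
```

>>> apply_moves(
  fingers=[1, 1, 1, 1, 1, 1],
  dp=[
    [0, 0, 3],
    [0, 0, 7],
    [0, 0, 11],
    [0, 0, 15],
    [0, 0, 15],
    [0, 0, 15],
  ],
  yaw=[0, 0, 0, 0, 0, 0],
)

```text
clock: 18.9
position: [457.4, -66.8, 401.3]
ee_rot: [-0.027, 1.0, -0.002, -0.01]
contact_force: [-0.1, -0.2, -0.9]
gripper_width: -0.1
```

```bash
python3 - <<'E'
from w import *
a=wrist();b=get_image("scene")
for n,lo,hi,z in(("green",(50,120,50),(80,255,255),66),("red",(0,190,80),(6,255,255),66),("orange",(8,180,180),(20,255,255),125),("yellow",(25,150,80),(35,255,255),82)):
    for c,s,_ in comps(a,lo,hi,30): print(n,c.round(1),s,onz(a,c,z).round(1))
cv2.imwrite("pics/e.png",np.hstack([cv2.resize(a["color"],(440,330)),cv2.resize(b["color"][150:280,150:280],(330,330),interpolation=cv2.INTER_CUBIC)]))
E
```

```text
pos [457.4 -66.8 401.3] jaw 93.1 clk 18.9
green [ 18.4 182.1] [  5 170  28  25 541] [ 472.5 -283.7   66. ]
red [ 18.8 203.6] [ 12 197  15  14 111] [ 493.7 -286.3   66. ]
red [ 16.5 241.5] [   0  222   44   47 1038] [ 533.3 -294.    66. ]
yellow [252.8 183.6] [238 170  31  29 698] [457.5 -66.8  82. ]
```

View pics/e.png

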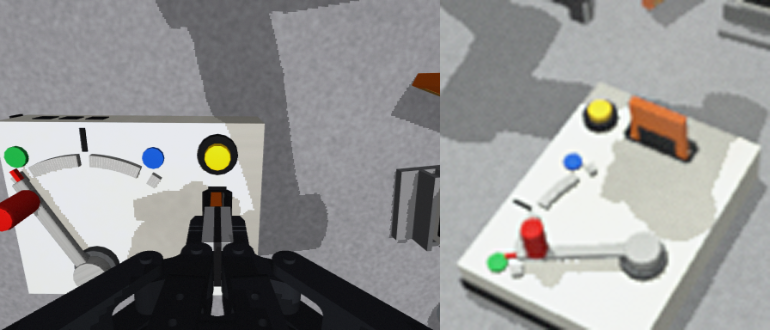

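The button is up again, the lever is at green, the module is seated, and the robot is clear.

```bash
python3 -c "
from bench import *
print(job_done())"
```

```text
the job is handed in; nothing more can be done
None
```

The orange module is set up on the tester, and I handed the job in at about 19 s on the robot's clock. The hand-in gives no verdict, so the result rests on my own checks below.

- **Lever to neutral:** I gripped the knob and moved it from the green notch to neutral. The wrist picture showed the pointer in line with the black line. It still looked in line after the module was seated.
- **Module:** I took the smallest orange module out of the rack and lowered it into the slot. It hit a hard stop at 22 N at the height expected for full seating, with its top at (538.8, -64.2) against the slot at about (539.5, -62.8). The last scene picture still shows it seated.
- **Lever to green:** The pointer came to rest on the line from the pivot to the green disc, within about 4 mm.
- **Start button:** I pressed it to a hard stop at about 25 N. Lifting 2.2 mm, I read 3.6 N from the spring. After release it looked up in the pictures, and the arm stood clear with near-zero force.

The white module, jar, carton and plug were never touched on purpose, but I did not measure their positions again at the end. No check failed. The only disagreement was 1–4 mm between the camera measurements, within calibration and parallax error.

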